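Put the dry broad spatula away in its pot

TASK

The wooden lacquer spatulas have dried in their stand. Pull the broad-bladed one straight up out of the stand and put it away in the tall paper-banded pot, handle down, lowering it to the bottom before you let go rather than dropping it in. Leave the other two spatulas in the stand and the pot standing upright.

Things in the scene. Friction and masses are not known exactly. Their poses are not given: they have to be found in the camera images.
- broad: Wooden spatula with the widest blade, 180 mm long, 60 g, standing blade up in a slot of the stand (which slot varies). Square-ended blade 52 mm wide, 9 mm thick, from 124 to 180 mm above the origin; handle below 23 x 15 mm. Origin: centre of the handle's foot, at first 10 mm above the table. z: along it, up to the blade; y: blade's width; x: its 9 mm thickness, free space on both sides.
- narrow: Bystander in another slot: blade 20 mm wide, 9 mm thick, 165 mm long, same wood, handle, origin and axes as the broad one. The fixed dark wooden stand is 225 mm long (along the spatulas' y), 70 mm wide, 70 mm high; its three slots are 70 mm apart in a row, 60 mm deep, with 1.5 mm play round a handle.
- pointed: Bystander in another slot of the stand: pointed blade, 32 mm at its widest, 9 mm thick, 162 mm long, same wood, handle, origin and axes as the broad one. The tops of the bystanders stand 175 (narrow) and 172 mm (pointed) above the table.
- pot: Storage pot: straight, round, brown with a white paper band, empty, loose, about 0.6 kg. Outside diameter 82 mm, height 95 mm, mouth 72 mm across, inner floor 7 mm above the table. Origin: centre of its underside; z up. A spatula released in it leans over against the rim, which is fine.

How it is judged:
By the outcome, as a careful person would: the job done as asked, in the order asked, and still so for the second after the job is handed in, with the robot touching nothing.
It also fails if it takes over 45 s, if anything falls off the work surface, if the arm or the gripper's body presses on something with over 40 N, if the wrist force passes 120 N, or if a joint passes its speed limit or range.

ROBOT

A 6-joint arm with a two-finger parallel gripper is mounted at the origin on the work surface. World frame = base frame: x ahead of the robot, y to its left, z up, the work surface at z = 0. Lengths are in mm, angles in rad, forces in N, time in s.
With the tool pointing down it reaches from about 400 to 825 mm from the base axis. Payload 7 kg.
Tool frame: the origin (TCP) lies at the very end of the fingers, on their centre line; the grasp point (between the pads) lies 19 mm behind it; z points along the fingers, y is the line along which they close (so a half turn about z gives the same grasp; the last joint's range is limited). The gripper opens to 88 mm and grips with 3 to 60 N. Pads are 19 mm wide; open, the fingers measure 130 mm over their backs; the gripper's body (78 mm by 193 mm) begins 47 mm behind the grasp point.
Start: joints at [1.531, 0.359, 0.012, 0, -1.224, -0.288], TCP at [217.332, 639.032, 226.561] pointing down, gripper open.
Joint ranges: [-3.07, 3.07], [-1.43, 2.12], [-1.02, 1.25], [-3.03, 1.67], [-3.05, -0], [-3.03, 3.03]. Speed limits (rad/s): [2.39, 2.39, 3.01, 3.14, 3.14, 3.14].

INTERFACE

Orientations are given as a unit quaternion [x, y, z, w].
In Python, from plant import bot gives the robot as it stands. Calls block until the motion is done:
- bot.move_ptp(position, orientation): joint-space move of the TCP to a pose.
- bot.line_to(position, velocity=150, ori=None): straight line of the TCP; ori=None keeps the orientation; velocity is the mean speed in mm/s.
- bot.move_joints(angles): joint-space move.
- bot.move_gripper(opening, force=None): finger opening in mm; force is the grip in N (None keeps the last); returns when the fingers have stopped.
- bot.pause(seconds).
- bot.solve_ik(position, orientation): joint angles nearest the present ones, or None.
- bot.read_state(): the state.
- bot.camera(name): name is "side" or "top" or "wrist"; returns the picture (420x560x3 uint8, red, green, blue); there is no depth.
- bot.get_calibration(name): a dict with "fx", "fy", "cx", "cy" (pixels), "view" (4x4, takes a point from world to camera coordinates); the wrist camera has in their place "T_tool_cam" (4x4, takes a point from camera to tool coordinates, whose origin is the TCP and whose axes are the flange's). Camera axes: x right, y up, looking along -z (the intrinsics and any distortion apply to the point x, -y, -z); pixel columns grow to the right and rows downward; lengths in mm; the calibration is good to about 2 mm. A picture is of the moment at which its call begins: read the wrist's pose just before it. get_calibration takes no time and is no camera call.
A pose or a line that the arm cannot do raises bot.Unreachable and nothing moves.
- bot.close_job(): hands the job in; it is judged then, once.
The state is a dict: "t": time; "joint_pos": joint angles; "qvel": joint speeds; "tau": joint torques, N m; "tcp_pos": TCP position; "eef_rot": TCP orientation; "contact_force": force on the tool from outside, world axes, zero at the start; "moment": the same for the moment, N m; "width": finger opening in mm; "finger_force": force on a finger pad.
Only numpy, scipy, OpenCV 4.12 (cv2) and the standard library are available. Lean on these libraries where they do the work, as an engineer would, in place of code of your own. Each camera call takes 0.05 s, during which the arm holds its last target. There are 200 camera calls.

## Working session

There is one attempt and no reset: what is moved stays moved. The work goes in short steps, each a Python script; the robot and the scene stay as the last script left them, time stands still between calls to the robot, and variables do not carry over. Pictures are saved under pics/ and viewed, at most 10 in all, crops included, and the job is handed in when it is done.

```bash
ls; mkdir -p pics
python3 - <<'E'
from plant import bot
import cv2
for n in("top","side"):
    im=bot.camera(n); cv2.imwrite(f"pics/{n}0.png",im[:,:,::-1]); print(n,bot.get_calibration(n))
print(bot.get_calibration("wrist")); print(bot.read_state())
E
```

```text
pics
top {'fx': 458.8699406009228, 'fy': 458.8699406009228, 'cx': 278.80321419014496, 'cy': 208.85171260202614, 'view': array([[ 9.39652794e-03, -9.99838128e-01, -1.53435039e-02,
         1.06333258e-01],
       [ 9.80365204e-01,  6.18892921e-03,  1.97093288e-01,
        -5.70507960e+02],
       [-1.96966424e-01, -1.68942299e-02,  9.80264665e-01,
        -6.70547624e+02],
       [ 0.00000000e+00,  0.00000000e+00,  0.00000000e+00,
         1.00000000e+00]])}
side {'fx': 442.44737763172617, 'fy': 442.44737763172617, 'cx': 280.9781913305214, 'cy': 205.89676986327868, 'view': array([[-7.16795138e-01, -6.97281541e-01, -1.78436608e-03,
         4.02008777e+02],
       [ 5.28889037e-01, -5.45354218e-01,  6.50280835e-01,
        -3.44447051e+02],
       [-4.54401934e-01,  4.65174409e-01,  7.59691814e-01,
        -6.01511942e+02],
       [ 0.00000000e+00,  0.00000000e+00,  0.00000000e+00,
         1.00000000e+00]])}
{'fx': 295.2265605852789, 'fy': 295.2265605852789, 'cx': 276.94471133956756, 'cy': 208.46046843694947, 'T_tool_cam': array([[ 2.08760317e-04,  9.52112495e-01,  3.05747860e-01,
   
[... 270 characters left out ...]
0e+00]])}
{'t': 0.1, 'joint_pos': array([ 1.53107205e+00,  3.59325293e-01,  1.11613800e-02, -3.41622887e-04,
       -1.22415444e+00, -2.88093466e-01]), 'qvel': array([ 0.00025943, -0.00067708,  0.00276284, -0.00112879,  0.0010475 ,
        0.00038912]), 'tau': array([-6.42896557e-04, -5.84163487e+01,  2.93753636e+01,  7.01544687e+00,
        1.01653661e-02, -5.69351960e-05]), 'tcp_pos': array([217.21162636, 638.6123426 , 225.70870305]), 'eef_rot': array([ 9.86587199e-01, -1.63233250e-01, -6.51069269e-05,  7.75046556e-04]), 'contact_force': array([-0.55482282, -1.03381277,  0.02161007]), 'moment': array([-0.05392367, -0.03718681, -0.00769374]), 'finger_force': 0.0, 'width': 87.62212584820952}
```

View pics/top0.png

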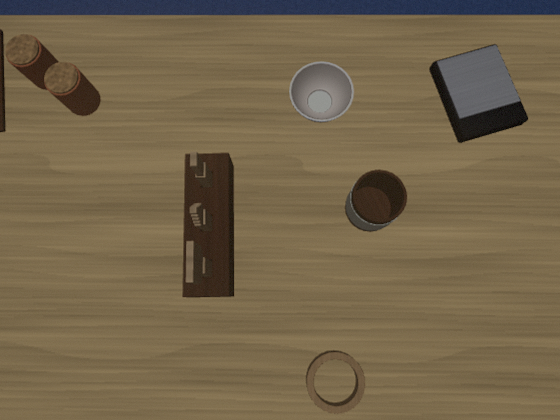

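View pics/side0.png

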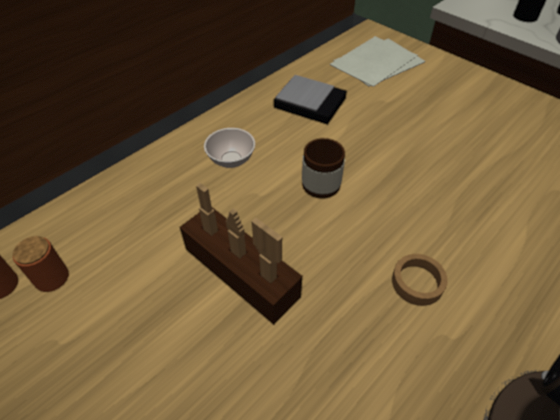

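Top: the stand is at columns 184–234, rows 153–297, and the broad blade is at its near end, around (190, 262). The pot's mouth is around (378, 197). The side view confirms that broad is the spatula nearest the robot.

```bash
cat > h.py <<'E'
import numpy as np, cv2
from plant import bot
from scipy.spatial.transform import Rotation as R
def ray(name,uv,z,st=None):
    c=bot.get_calibration(name)
    if name=="wrist":
        T=np.eye(4);T[:3,:3]=R.from_quat(st["eef_rot"]).as_matrix();T[:3,3]=st["tcp_pos"];M=T@c["T_tool_cam"]
    else: M=np.linalg.inv(c["view"])
    d=M[:3,:3]@np.array([(uv[0]-c["cx"])/c["fx"],-(uv[1]-c["cy"])/c["fy"],-1])
    return M[:3,3]+d*(z-M[2,3])/d[2]
E
python3 - <<'E'
from h import *
im=cv2.imread("pics/top0.png")
g=cv2.cvtColor(im,cv2.COLOR_BGR2GRAY)
m=np.uint8(g[156:294,186:200]>95)*255
n,l,s,_=cv2.connectedComponentsWithStats(m)
cs,_=cv2.findContours(m,cv2.RETR_EXTERNAL,cv2.CHAIN_APPROX_NONE)
for c in cs:
    if cv2.contourArea(c)>20:
        r=cv2.minAreaRect(c);b=cv2.boxPoints(r)+[186,156]
        print(r,[ray("top",p,190).round(1)[:2].tolist() for p in b], ray("top",b.mean(0),190).round(1))
# stand axis & pot rim
for p in((184,153),(184,297)):print("stand",ray("top",p,70).round(1))
hsv=cv2.cvtColor(im,cv2.COLOR_BGR2HSV)
k=np.uint8(g<75)*255
k[:, :330]=0;k[:,420:]=0;k[:160]=0;k[245:]=0
cs,_=cv2.findContours(k,cv2.RETR_EXTERNAL,cv2.CHAIN_APPROX_NONE)
c=max(cs,key=cv2.contourArea);e=cv2.fitEllipse(c);print(e,ray("top",e[0],95).round(1),cv2.boundingRect(c))
out=np.hstack([cv2.resize(im[150:300,175:245],None,fx=4,fy=4,interpolation=2),cv2.resize(im[150:250,330:420],None,fx=4,fy=4,interpolation=2) if 0 else cv2.resize(im[140:290,330:430],None,fx=4,fy=4,interpolation=2)])
cv2.imwrite("pics/c1.png",out)
E
```

```text
((3.0, 105.0), (40.0, 6.0), 90.0) [[501.2, 120.2], [501.2, 112.6], [450.8, 110.2], [450.8, 117.7]] [475.8 115.2 190. ]
((7.568493843078613, 51.15068817138672), (6.086139678955078, 10.88482666015625), 20.556041717529297) [[539.9, 118.5], [553.4, 114.2], [550.6, 106.7], [537.2, 111.0]] [545.3 112.6 190. ]
((6.5, 4.5), (9.0, 5.0), 90.0) [[614.3, 120.5], [614.4, 113.9], [602.0, 113.3], [601.9, 119.9]] [608.1 116.9 190. ]
stand [658.  156.9  70. ]
stand [431.8 145.6  70. ]
((378.5364990234375, 196.692138671875), (53.12825393676758, 54.75642776489258), 81.620849609375) [ 582.4 -145.8   95. ] (351, 170, 56, 54)
```

View pics/c1.png

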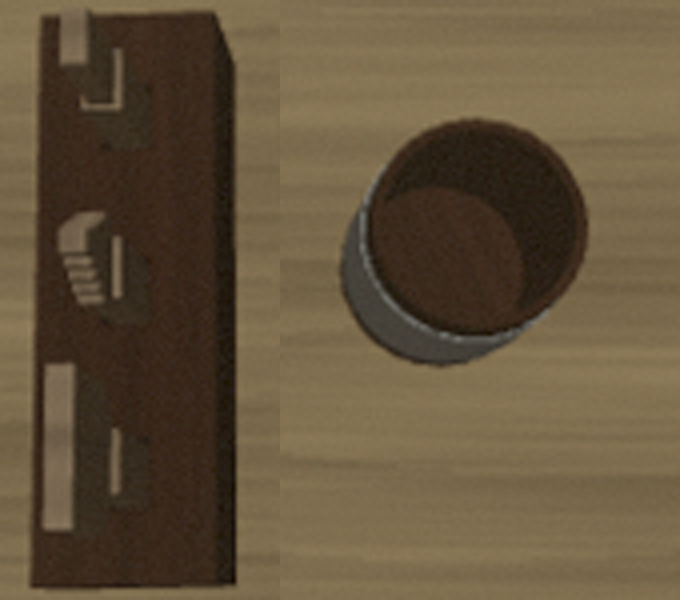

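Run:
```python
from h import *
a=np.radians(2.8);q=[np.cos(a/2),np.sin(a/2),0,0]
bot.move_ptp([476,115.2,260],q)
bot.pause(.2)
st=bot.read_state();im=bot.camera("wrist")[:,:,::-1].copy()
cv2.imwrite("pics/w1.png",im);np.save("w1.npy",np.r_[st["tcp_pos"],st["eef_rot"]]);print(st["t"],st["tcp_pos"],st["contact_force"],st["joint_pos"])
```

```text
2.4 [475.99849486 115.71453823 259.83457694] [ 0.65217754 -0.02636321 -0.96482593] [ 6.40744144e-01  2.76229587e-02 -3.30011630e-01 -4.10169674e-05
 -1.21348442e+00  9.79642301e-01]
```

View pics/w1.png

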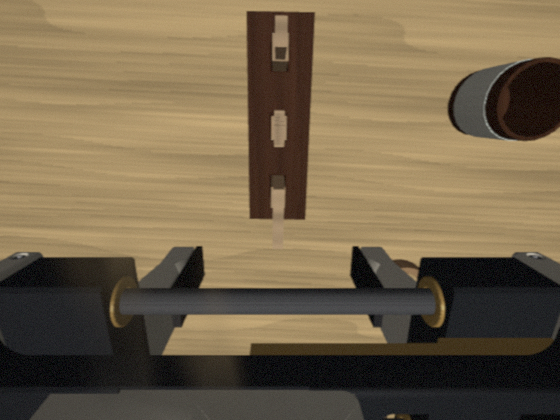

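The broad blade appears at columns 273–284, with its end at row 245; the stand's near end is at row 218. I'll cast both to check against the top view.

Run:
```python
from h import *
w=np.load("w1.npy");st=dict(tcp_pos=w[:3],eef_rot=w[3:])
for uv,z in(((278.5,245),190),((278.5,212),190),((273.5,235),190),((284,235),190),((248,219),70),((306,219),70),((248,12),70),((314,12),70)):print(uv,z,ray("wrist",uv,z,st).round(1))
for uv,z in(((243-.0,0),0),):pass
im=cv2.imread("pics/w1.png");cv2.imwrite("pics/w1c.png",cv2.resize(im[160:270,200:350],None,fx=5,fy=5,interpolation=2))
print(ray("side",(268,230),190).round(1))
```

```text
(278.5, 245) 190 [453.3 113.6 190. ]
(278.5, 212) 190 [482.7 115.1 190. ]
(273.5, 235) 190 [462.2 118.3 190. ]
(284, 235) 190 [462.7 109.5 190. ]
(248, 219) 70 [431.5 150.1  70. ]
(306, 219) 70 [435.1  77.6  70. ]
(248, 12) 70 [655.8 154.6  70. ]
(314, 12) 70 [659.2  87.4  70. ]
[473.2 115.6 190. ]
```

View pics/w1c.png

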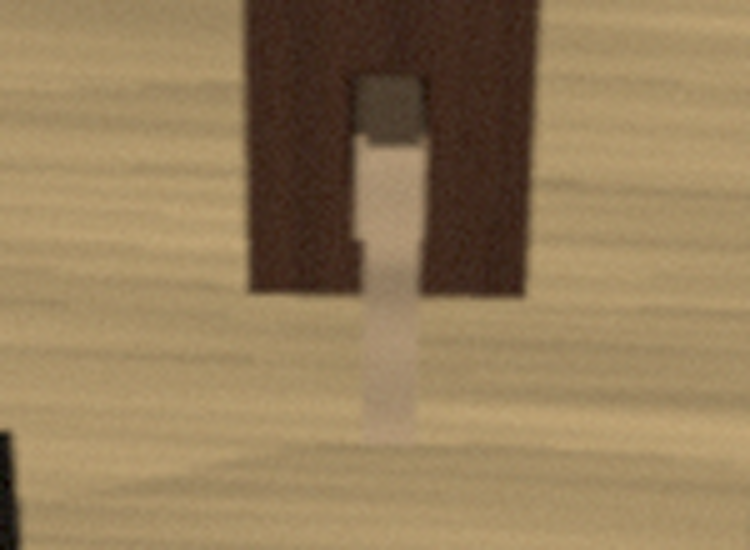

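The close look agrees: the blade is centred at about (475.5, 115) and its near end is at x≈450. Grasping now.

Run:
```python
from h import *
a=np.radians(2.4);q=[np.cos(a/2),np.sin(a/2),0,0]
bot.line_to([475.6,115,143],120,q)
def p(k):
    s=bot.read_state();print(k,round(s["t"],2),s["tcp_pos"].round(1),s["contact_force"].round(1),round(s["width"],1),round(s["finger_force"],1))
p("down");bot.move_gripper(5,30);bot.pause(.2);p("grip")
bot.line_to([475.6,115,165],40);p("up1")
bot.line_to([475.6,115,262],80);bot.pause(.2);p("up")
for n in("side","top"):cv2.imwrite(f"pics/{n}2.png",bot.camera(n)[:,:,::-1])
```

```text
down 3.58 [476.1 115.3 143.6] [0.5 0.5 0.3] 87.8 0.0
grip 4.99 [475.6 115.  143. ] [ 0.8 -0.4 -0.4] 9.2 30.0
up1 5.69 [475.5 115.  165. ] [ 0.4  0.4 -0.5] 9.0 30.0
up 7.26 [475.5 114.9 261.6] [-0.4 -0.6 -0.7] 8.7 30.0
```

View pics/side2.png

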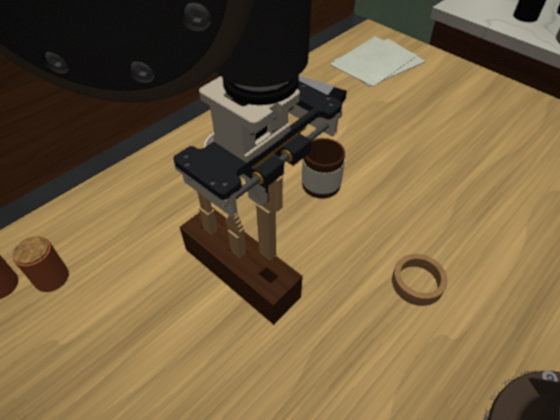

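The spatula is out and hangs straight, with its foot around (267, 255) in the side view; the two others are still in the stand. Now moving over the pot.

Run:
```python
from h import *
bot.line_to([582,-147,262],150);bot.pause(.3)
st=bot.read_state();cv2.imwrite("pics/w3.png",bot.camera("wrist")[:,:,::-1]);s=bot.camera("side")[:,:,::-1]
cv2.imwrite("pics/s3.png",cv2.resize(s[90:220,230:400],None,fx=4,fy=4,interpolation=2));print(st["t"],st["tcp_pos"],st["contact_force"],st["width"])
```

```text
9.6917 [ 581.9909715  -146.76882505  262.09367951] [ 0.63966142  0.0579813  -0.63344116] 8.40814472456478
```

View pics/s3.png

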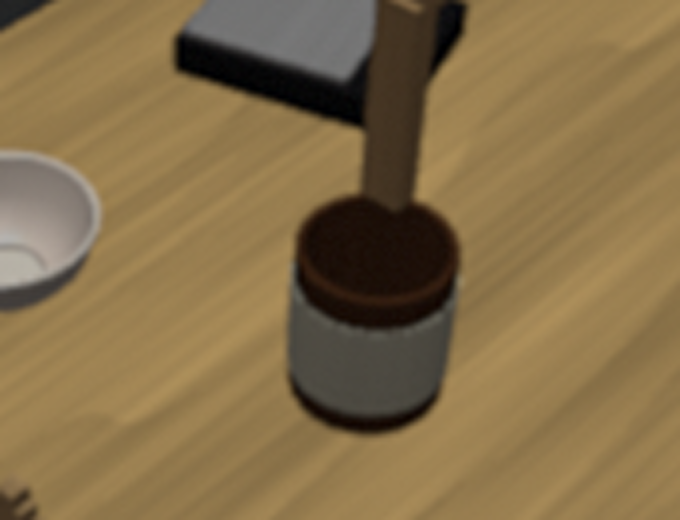

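View pics/w3.png

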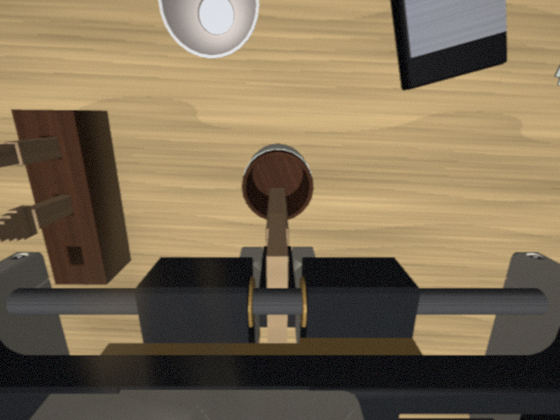

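Side: the foot is at about (387, 205) in the crop, over the rim centre at (378, 250). Wrist: pot mouth centre at about (278, 183), foot end at (277, 190). I'll cast these, then lower with force monitoring.

Run:
```python
from h import *
st=bot.read_state()
f=lambda u,v:(230+u/4,90+v/4)
print("rim side",ray("side",f(378,250),95).round(1),"foot side",ray("side",f(388,203),128.6).round(1))
print("rim wrist",ray("wrist",(278,182.5),95,st).round(1),"foot wrist",ray("wrist",(277,190),128.6,st).round(1))
```

```text
rim side [ 582.5 -144.    95. ] foot side [ 578.2 -142.4  128.6]
rim wrist [ 591.2 -147.3   95. ] foot wrist [ 591.  -146.2  128.6]
```

Run:
```python
from h import *
def p(k):
    s=bot.read_state();print(k,round(s["t"],2),s["tcp_pos"].round(1),s["contact_force"].round(1),round(s["width"],1));return s
X,Y=585,-146.5
bot.line_to([X,Y,255],80)
bot.line_to([X,Y,146],70);bot.pause(.2);f0=p("near")["contact_force"][2]
z=146
while z>136:
    z-=1;bot.line_to([X,Y,z],20);bot.pause(.1)
    if bot.read_state()["contact_force"][2]-f0>4:break
p("touch")
cv2.imwrite("pics/s4.png",cv2.resize(bot.camera("side")[90:220,230:400,::-1],None,fx=3,fy=3,interpolation=2))
```

```text
near 11.95 [ 585.1 -146.5  146.3] [ 0.1  0.3 -1. ] 8.7
touch 14.4 [ 585.2 -146.6  140. ] [-1.5  0.3  6.9] 8.6
```

View pics/s4.png

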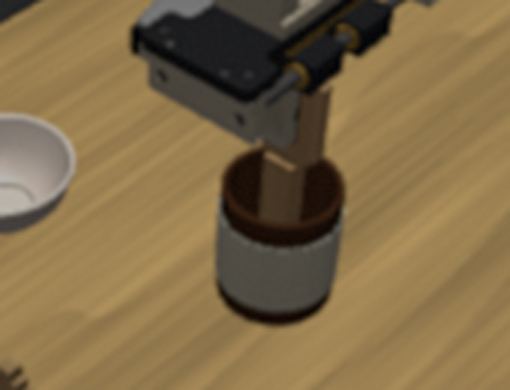

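The handle is centred in the pot (crop column about 283), and contact came at z=140 as expected for the pot's floor. Releasing gently and retreating straight up.

Run:
```python
from h import *
def p(k):
    s=bot.read_state();print(k,round(s["t"],2),s["tcp_pos"].round(1),s["contact_force"].round(1),round(s["width"],1));return s
for w in(16,40,86): bot.move_gripper(w);bot.pause(.3);p(w)
bot.line_to([585,-146.5,200],50);p("up")
bot.line_to([585,-146.5,320],120);bot.move_ptp([450,-380,330],bot.read_state()["eef_rot"]);bot.pause(1);p("end")
s=bot.camera("side")[:,:,::-1];cv2.imwrite("pics/s5.png",np.hstack([cv2.resize(s[50:330,150:400],None,fx=2,fy=2)]))
```

```text
16 15.17 [ 585.  -146.5  138.9] [-0.2  0.5 -0.6] 16.2
40 16.12 [ 585.  -146.5  139. ] [-0.6 -0.3  0.9] 39.9
86 17.34 [ 585.  -146.5  139. ] [ 0.1 -0.7 -0.1] 85.8
up 18.71 [ 584.8 -146.5  199.6] [-0.5  0.7 -0.4] 86.1
end 21.91 [ 450. -380.  330.] [-0.2 -0.2 -1.1] 86.2
```

View pics/s5.png

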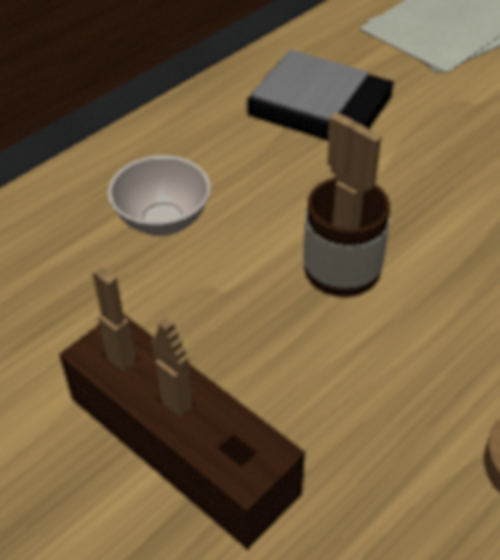

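The spatula stands in the upright pot (about (350, 200) in the crop), both bystanders are still in the stand, and the arm is clear.

```bash
python3 -c "
from plant import bot
print(bot.close_job())"
```

```text
the job is handed in; nothing more can be done
None
```

The broad spatula is in the upright pot, handle down and lowered to the floor before release; the other two are still in the stand, and the job was handed in after about 22 s on the robot's clock.

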